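Load the passed sample pot into the shaker and lock the clamp

ROBOT

A 7-joint arm with a two-finger parallel gripper is mounted at the origin on the work surface. World frame = base frame: x ahead of the robot, y to its left, z up, the work surface at z = 0. Lengths are in m, angles in rad, forces in N, time in s.
With the tool pointing down it reaches from about 0.4 to 0.875 m from the base axis. Payload 19.3 kg.
Tool frame: the origin (TCP) lies at the very end of the fingers, on their centre line; the grasp point (between the pads) lies 19 mm behind it; z points along the fingers, y is the direction in which the jaws open and shut (so a half turn about z gives the same grasp; the last joint's range is limited). The gripper opens to 85 mm and grips with 20 to 120 N. Pads are 22 mm wide; open, the fingers measure 114 mm over their backs; the gripper's body (76 mm by 85 mm) begins 54 mm behind the grasp point. The pads swing forward as they close: fully open they stand 13 mm farther back than shut.
Start: joints at [1.194, 0.521, -0.036, 1.599, 0.021, 1.021, -0.113], TCP at [0.189, -0.596, 0.231] pointing down, gripper open.
Joint ranges: [-2.91, 2.91], [-0.3, 2.13], [-1.5, 1.42], [0.17, 2.43], [-1.26, 4.41], [0.16, 1.93], [-2.52, 2.52]. Speed limits (rad/s): [1.89, 1.89, 2.39, 2.39, 3.01, 3.01, 3.01].

INTERFACE

Orientations are given as a 3x3 rotation matrix whose columns are the frame's x, y, z axes.
In Python, from plant import manip, viewer, ticket, finder gives the robot as it stands.
- The arm moves only by the tool move_arm, never from a script. Its argument "moves" is a list of rows, each a list of 7 numbers: the turn, a rotation vector about the tool's x, y, z in degrees, then the shift along the tool's x, y, z in mm, then the opening, from 0 (shut) to 1 (fully open). In form: [[rx, ry, rz, tx, ty, tz, gripper], ...]. A call has 1 to 5 rows; each row is the pose to reach, as a shift and turn from the pose measured when the call began, along the tool's axes at that moment; what a row does not reach only later rows make up. A row lasts 1/10 s, in which the tool goes at most 50 mm and 8.59 degrees, less where a joint would pass 70% of its speed; a pose out of reach is approached as far as the arm can. A call with a gripper value outside its range is refused whole. The fingers move at their own pace and stop on an object; the grip force is fixed at half the most. Time passes only in rows, so rows that repeat a pose let the fingers close. It gives the time, the measured TCP pose, the force and the opening at its end, in the units of the state.
- manip.sense(): the state, without advancing time (a new reading comes with each control period).
- viewer.get_image(name): name is "scene" or "top" or "wrist"; returns a dict with "pixels" (480x640x3 uint8, red, green, blue), "K" (3x3 intrinsics, pixels), "extrinsics" (4x4, takes a point from camera to world coordinates). Camera axes: x right, y up, looking along -z (the intrinsics and any distortion apply to the point x, -y, -z); pixel columns grow to the right and rows downward; lengths in m; the calibration is good to about 2 mm. A picture is of the moment at which its call begins. There is no depth.
- ticket.job_done(): hands the job in, once; it reports no verdict.
Trained networks look in the newest picture that a camera, given by its name, has taken for a name from the list of things; names that differ only in an ending like _2 or _b are one class to them, and where a whole thing is asked for, a point or a joint stands for the part that bears it (a point fixed in the world has none). Each returns a list of dicts, best first, with "confidence" (0 to 1); they miss things now and then, are a little off and sometimes report something else, mostly with a low value. They report only what shows in the picture. A call takes as long as a camera call.
- finder.spot_in(camera, label): "box" ([left, top, right, bottom] as shares, 0 to 1, of the picture: columns of its width, rows of its height, round what is visible of it).
The state is a dict: "time_s": time; "joints": joint angles; "qvel": joint speeds; "tau": joint torques, N m; "tcp_pos": TCP position; "tcp_rot": TCP orientation; "contact_force": force on the tool from outside, world axes, zero at the start; "ft_torque": the same for the moment, N m; "grip_width": finger opening in m.
Only numpy, scipy, OpenCV 4.12 (cv2) and the standard library are available. Lean on these libraries where they do the work, as an engineer would, in place of code of your own. Each camera call takes 0.05 s, during which the arm holds its last target. There are 200 camera calls.

TASK

Put the paint sample pot with the green tag upright into the black cup of the blue shaker and push it down until the cup is fully home. Then swing the clamp arm by its orange knob all the way over the lid to lock the pot in. The red-tagged pots are rejects: leave them standing where they are.

Things in the scene. Friction and masses are not known exactly. Their poses are not given: they have to be found in the camera images.
- pot_green: Closed white-lidded grey cylindrical sample pot, 52 mm diameter, 75 mm tall, about 0.18 kg, standing upright on the table, with a green round tag on its lid and a green band round its middle. Origin: centre of the underside; z up along its axis. This is the pot to load.
- pot_red_a: Closed white-lidded grey cylindrical sample pot, 52 mm diameter, 75 mm tall, about 0.18 kg, standing upright on the table, with a red round tag on its lid and a red band round its middle. Origin: centre of the underside; z up along its axis. A reject, to be left alone.
- pot_red_b: Closed white-lidded grey cylindrical sample pot, 52 mm diameter, 75 mm tall, about 0.18 kg, standing upright on the table, with a red round tag on its lid and a red band round its middle. Origin: centre of the underside; z up along its axis. A reject, to be left alone.
- shaker: Blue bench shaker, fixed to the table: housing 220 (x) x 200 (y) x 62 mm high. Origin: centre of its underside, on the table; its front (dial and red switch) faces its own -x. The cup's axis is upright at x -20 mm, y 0; the clamp arm's upright steel hinge post (22 mm diameter) is at x +50 mm, y 0.
- cup_seat (a point): Centre of the inner floor of the black cup, where the underside of the pot comes to rest; z up. The cup is 20 mm deep inside, with a 58 mm bore widening to 66 mm at the rim, 74 mm over the outside of the rim. It moves with the cup: 90 mm above the table with the cup up, 70 mm with it home.
- cup (a joint): How far the cup has been pushed down on its upright slide, in m: 0 up, 0.020 fully home against its stop; it starts within 0.003 of up. Stiff with friction of about 8 N and no spring: it does not sink under the pot's weight and stays where it is pushed.
- clamp (a joint): Angle of the clamp arm about its upright hinge, rad: 0 swung clear (it starts between 0 and 0.3), growing anticlockwise seen from above, 1.45 fully closed against its stop, where the arm points to the shaker's -x, across the middle of the pot's lid. Light friction (about 1 N at the knob); it stays where it is left.
- clamp_knob (a point): Middle of the upright orange knob near the free end of the aluminium clamp arm, 120 mm from the hinge axis; the knob is an upright round peg, 18 mm diameter, standing 32 mm up from the arm's top, this point 16 mm above the arm's top (174 mm above the table). The arm is 22 mm wide and 8 mm thick.
- clamp_hinge (a point): Point on the clamp arm's hinge axis at the same height as the knob's middle; the arm runs from here to the knob. The arm's underside is 150 mm above the table, its top 158 mm: a seated pot's lid is at 165 mm with the cup up (the arm cannot pass) and at 145 mm with the cup home (the arm passes over).

How it is judged:
By the outcome, as a careful person would: the job done as asked, in the order asked, and still so for the second after the job is handed in, with the robot touching nothing.
It also fails if it takes over 54 s, if anything falls off the work surface, if the arm or the gripper's body presses on something with over 40 N, if the wrist force passes 120 N, or if a joint passes its speed limit or range.

## Working session

There is one attempt and no reset: what is moved stays moved. The work goes in short steps, Python scripts to look and compute and a tool call to move; the robot and the scene stay as the last step left them, time stands still between calls to the robot, and variables do not carry over. Pictures are saved under pics/ and viewed, about 8 in all and at most 12, crops included, and the job is handed in when it is done.

Besides the shell and the picture viewer there is one more tool, called after ">>>" by a JSON object that holds its "name" and its "arguments", one argument or row to a line. move_arm: Moves the arm, as the interface text tells. Its arguments: {"type":"object","properties":{"moves":{"type":"array","items":{"type":"array","items":{"type":"number"}}}},"required":["moves"]}

```bash
mkdir -p pics; python3 - <<'E'
from plant import manip, viewer, finder
import cv2
s=manip.sense();print(s['time_s'],s['tcp_pos'],s['tcp_rot'],s['grip_width'])
for c in ['scene','top']:
    im=viewer.get_image(c);cv2.imwrite(f'pics/{c}0.png',im['pixels'][:,:,::-1])
    print(c,im['K'],im['extrinsics'])
    for l in ['pot_green','pot_red_a','shaker','cup','clamp_knob','clamp']:
        for d in finder.spot_in(c,l)[:3]:
            b=d['box'];print(l,round(d['confidence'],2),[round(b[0]*640),round(b[1]*480),round(b[2]*640),round(b[3]*480)])
E
```

```text
0.0 [ 0.18863687 -0.59550956  0.23071929] [[ 9.53295933e-01  3.02037555e-01 -4.22757144e-04]
 [ 3.02037840e-01 -9.53295343e-01  1.06378174e-03]
 [-8.17103803e-05 -1.14178746e-03 -9.99999345e-01]] 0.08511678229306915
scene [[510.0124769    0.         324.49024616]
 [  0.         510.0124769  235.45653338]
 [  0.           0.           1.        ]] [[ 0.38534623 -0.78966072  0.47743506  0.95855141]
 [ 0.92276982  0.32861856 -0.20126027 -0.20685556]
 [ 0.00203331  0.51811755  0.855307    0.87079192]
 [ 0.          0.          0.          1.        ]]
pot_green 0.64 [252, 302, 284, 349]
pot_red_a 0.93 [210, 224, 243, 264]
shaker 0.61 [312, 180, 449, 302]
cup 0.83 [350, 192, 389, 233]
clamp_knob 0.88 [367, 190, 447, 239]
clamp 0.78 [367, 191, 449, 243]
top [[525.93376483   0.         320.51664712]
 [  0.         525.93376483 238.11299281]
 [  0.           0.           1.        ]] [[ 0.05713419  0.97173579 -0.2290529   0.30237015]
 [-0.99835884  0.05650869 -0.00929443 -0.02940994]
 [ 0.00391175  0.22920802  0.9733696   1.19965625]
 [ 0.          0.          0.          1.        ]]
pot_green 0.55 [376, 204, 400, 235]
pot_green 0.37 [225, 210, 300, 229]
pot_red_a 0.77 [439, 239, 471, 269]
pot_red_a 0.7 [380, 287, 409, 316]
pot_red_a 0.69 [261, 238, 300, 272]
shaker 0.97 [227, 195, 344, 316]
cup 0.92 [265, 236, 293, 269]
cup 0.46 [226, 207, 302, 227]
clamp_knob 0.58 [227, 210, 302, 226]
clamp 0.87 [229, 212, 296, 231]
```

View pics/top0.png

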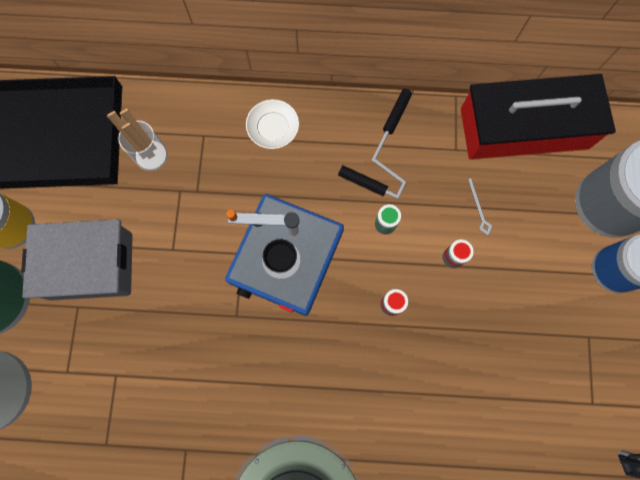

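View pics/scene0.png

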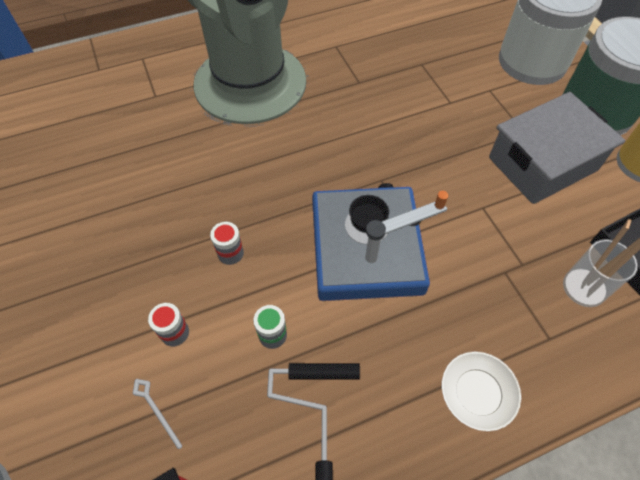

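The top view shows the green pot's lid at about (389,216), the red lids at (460,252) and (396,301), the cup at (281,257), the post at (292,220) and the knob at (232,215). In the scene view the green lid is at (270,320), the cup at (370,212) and the knob at (442,198).

```bash
cat > h.py <<'E'
import numpy as np, cv2
from plant import manip, viewer, finder
def ray(im,u,v,z):
    K=im['K'];E=np.array(im['extrinsics']);p=np.linalg.inv(K)@[u,v,1];d=E[:3,:3]@[p[0],-p[1],-p[2]]
    o=E[:3,3];return o+d*(z-o[2])/d[2]
def blobs(im,kind):
    h=cv2.cvtColor(np.ascontiguousarray(im['pixels']),cv2.COLOR_RGB2HSV)
    lo,hi={'green':((60,120,60),(85,255,255)),'orange':((7,200,150),(13,255,255)),'red':((0,200,150),(4,255,255))}[kind]
    n,l,s,c=cv2.connectedComponentsWithStats(cv2.inRange(h,lo,hi))
    return [(tuple(c[i].round(1)),int(s[i,4]),s[i,:4].tolist()) for i in range(1,n) if s[i,4]>25]
E
python3 - <<'E'
from h import *
T=viewer.get_image('top');S=viewer.get_image('scene')
for n,im in (('top',T),('scene',S)):
    for k in ('green','orange','red'):
        z={'green':.075,'orange':.174,'red':.075}[k]
        for c,a,b in blobs(im,k): print(n,k,c,a,b,ray(im,*c,z).round(4))
print('cup',ray(T,281,256,.11).round(4),ray(S,370,210,.11).round(4))
print('post',ray(T,292,219,.17).round(4),ray(S,375,230,.17).round(4))
# shaker top corners z=.062
for u,v in [(266,197),(343,229),(306,312),(229,279)]: print(ray(T,u,v,.062).round(4))
for u,v in [(314,191),(410,189),(425,287),(320,294)]: print(ray(S,u,v,.062).round(4))
E
```

```text
top green (np.float64(389.2), np.float64(214.9)) 183 [382, 208, 16, 15] [ 0.6288 -0.1679  0.075 ]
top orange (np.float64(230.4), np.float64(213.5)) 51 [227, 210, 8, 8] [0.5842 0.1654 0.174 ]
top red (np.float64(461.5), np.float64(250.4)) 166 [454, 244, 16, 14] [ 0.5574 -0.3281  0.075 ]
top red (np.float64(395.9), np.float64(300.5)) 174 [389, 294, 15, 14] [ 0.4395 -0.1874  0.075 ]
scene green (np.float64(268.4), np.float64(318.6)) 303 [259, 310, 20, 19] [ 0.6275 -0.1677  0.075 ]
cup [0.5152 0.0621 0.11  ] [0.5159 0.0684 0.11  ]
post [0.5811 0.0404 0.17  ] [0.5892 0.0374 0.17  ]
[0.6583 0.1101 0.062 ]
[ 0.5939 -0.0674  0.062 ]
[0.4053 0.0033 0.062 ]
[0.467  0.1755 0.062 ]
[0.4053 0.0037 0.062 ]
[0.4732 0.1795 0.062 ]
[0.6718 0.1051 0.062 ]
[ 0.6136 -0.0695  0.062 ]
```

>>> {"name": "move_arm", "arguments": {
  "moves": [
    [0,0,37.3,548,-275,0,1],
    [0,0,37.3,548,-275,0,1],
    [0,0,37.3,548,-275,0,1],
    [0,0,37.3,548,-275,0,1],
    [0,0,37.3,548,-275,0,1]
  ]
}}

```text
time_s: 1.3
tcp_pos: [0.3627, -0.4266, 0.2315]
tcp_rot: [[0.939, -0.343, 0.0], [-0.343, -0.939, -0.0], [0.0, 0.0, -1.0]]
contact_force: [0.9, -0.9, -0.5]
grip_width: 0.0851
```

>>> {"name": "move_arm", "arguments": {
  "moves": [
    [0,0,0,160,-334,0,1],
    [0,0,0,160,-334,0,1],
    [0,0,0,160,-334,0,1],
    [0,0,0,160,-334,0,1],
    [0,0,0,160,-334,0,1]
  ]
}}

```text
time_s: 1.8
tcp_pos: [0.5419, -0.2513, 0.2316]
tcp_rot: [[0.939, -0.343, 0.001], [-0.343, -0.939, -0.001], [0.001, 0.0, -1.0]]
contact_force: [1.1, 0.1, 0.7]
grip_width: 0.0857
```

```bash
cat >> h.py <<'E'
def to(p):
    s=manip.sense();print('tcp',s['tcp_pos'].round(4),'F',s['contact_force'].round(1),'tool mm',((np.array(p)-s['tcp_pos'])@s['tcp_rot']*1000).round(1))
E
python3 - <<'E'
from h import *
to([.628,-.168,.15])
E
```

```text
tcp [ 0.5419 -0.2513  0.2316] F [1.1 0.1 0.7] tool mm [  52.2 -107.9   81.6]
```

>>> {"name": "move_arm", "arguments": {
  "moves": [
    [0,0,0,52,-108,0,1],
    [0,0,0,52,-108,0,1],
    [0,0,0,52,-108,50,1],
    [0,0,0,52,-108,80,1],
    [0,0,0,52,-108,80,1]
  ]
}}

```text
time_s: 2.3
tcp_pos: [0.6258, -0.1664, 0.1472]
tcp_rot: [[0.94, -0.342, -0.006], [-0.342, -0.94, 0.001], [-0.006, 0.001, -1.0]]
contact_force: [0.5, -0.4, -0.1]
grip_width: 0.0854
```

```bash
python3 - <<'E'
from h import *
W=viewer.get_image('wrist');cv2.imwrite('pics/w1.png',W['pixels'][:,:,::-1])
for c,a,b in blobs(W,'green'): print(c,a,b,ray(W,*c,.075).round(4))
print(finder.spot_in('wrist','pot_green')[:2])
to([.628,-.168,.031])
E
```

```text
(np.float64(319.1), np.float64(200.0)) 266 [289, 194, 60, 21] [ 0.6569 -0.1781  0.075 ]
(np.float64(318.9), np.float64(245.4)) 2267 [292, 220, 55, 52] [ 0.6279 -0.1674  0.075 ]
[{'box': [0.4409, 0.3819, 0.5577, 0.5796], 'confidence': 0.97}]
tcp [ 0.6277 -0.1684  0.1524] F [-0.1  0.3  0.5] tool mm [ 1.000e-01 -6.000e-01  1.214e+02]
```

View pics/w1.png

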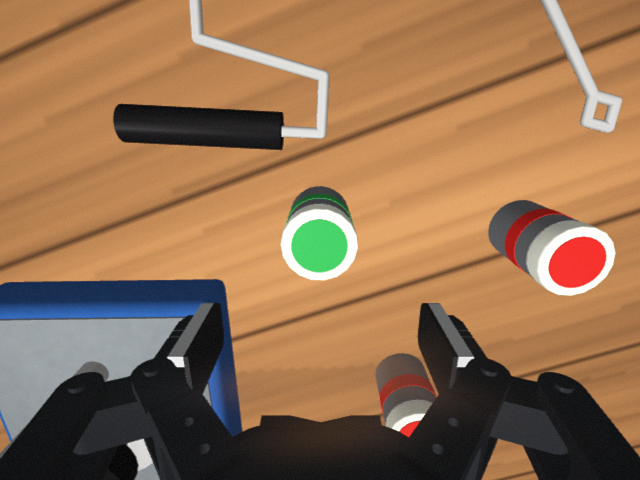

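The wrist view has the green lid at (319,245), which puts the pot at (0.628,-0.167). That agrees with the top view, and nothing blocks the fingers.

>>> {"name": "move_arm", "arguments": {
  "moves": [
    [0,0,0,0,-1,40,1],
    [0,0,0,0,-1,80,1],
    [0,0,0,0,-1,110,1],
    [0,0,0,0,-1,119,1],
    [0,0,0,0,-1,119,1]
  ]
}}

```text
time_s: 2.9
tcp_pos: [0.6284, -0.1683, 0.0344]
tcp_rot: [[0.939, -0.345, 0.001], [-0.345, -0.939, -0.001], [0.001, 0.001, -1.0]]
contact_force: [-0.4, 1.0, 0.8]
grip_width: 0.0852
```

>>> {"name": "move_arm", "arguments": {
  "moves": [
    [0,0,0,0,0,0,0],
    [0,0,0,0,0,0,0],
    [0,0,0,0,0,0,0],
    [0,0,0,0,0,0,0],
    [0,0,0,0,0,0,0]
  ]
}}

```text
time_s: 3.4
tcp_pos: [0.6296, -0.1687, 0.0367]
tcp_rot: [[0.939, -0.345, 0.004], [-0.345, -0.939, -0.002], [0.004, 0.001, -1.0]]
contact_force: [-3.0, 0.7, 15.4]
grip_width: 0.0509
```

>>> {"name": "move_arm", "arguments": {
  "moves": [
    [0,0,0,0,0,-15,0],
    [0,0,0,0,0,-55,0],
    [0,0,0,0,0,-105,0],
    [0,0,0,0,0,-155,0],
    [0,0,0,0,0,-200,0]
  ]
}}

```text
time_s: 3.9
tcp_pos: [0.6288, -0.1684, 0.241]
tcp_rot: [[0.939, -0.345, 0.006], [-0.345, -0.939, -0.002], [0.006, 0.0, -1.0]]
contact_force: [1.6, 0.4, -1.6]
grip_width: 0.0508
```

```bash
python3 - <<'E'
from h import *
to([.515,.064,.235])
print(manip.sense()['grip_width'])
E
```

```text
tcp [ 0.6288 -0.1684  0.241 ] F [ 1.6  0.4 -1.6] tool mm [-187.  -178.8    4.8]
0.05082151869953898
```

>>> {"name": "move_arm", "arguments": {
  "moves": [
    [0,0,0,-36,-34,0,0],
    [0,0,0,-80,-60,0,0],
    [0,0,0,-120,-85,0,0],
    [0,0,0,-160,-110,0,0],
    [0,0,0,-200,-135,0,0]
  ]
}}

```text
time_s: 4.4
tcp_pos: [0.4862, 0.0285, 0.2412]
tcp_rot: [[0.939, -0.345, 0.008], [-0.345, -0.939, -0.002], [0.008, -0.001, -1.0]]
contact_force: [0.8, 1.6, -1.8]
grip_width: 0.0511
```

>>> {"name": "move_arm", "arguments": {
  "moves": [
    [0,0,0,-40,-30,0,0],
    [0,0,0,-70,-45,0,0],
    [0,0,0,-70,-45,0,0],
    [0,0,0,-70,-45,0,0]
  ]
}}

```text
time_s: 4.8
tcp_pos: [0.4361, 0.0952, 0.242]
tcp_rot: [[0.939, -0.344, 0.01], [-0.344, -0.939, -0.002], [0.01, -0.002, -1.0]]
contact_force: [0.5, -0.0, -1.9]
grip_width: 0.051
```

```bash
python3 - <<'E'
from h import *
W=viewer.get_image('wrist');cv2.imwrite('pics/w2.png',W['pixels'][:,:,::-1])
print(blobs(W,'orange'))
for l in ('cup','clamp'):
  for d in finder.spot_in('wrist',l)[:2]:
    b=np.array(d['box'])*[640,480,640,480];print(l,d['confidence'],b.round(),ray(W,(b[0]+b[2])/2,(b[1]+b[3])/2,.109))
to([.515,.064,.235])
E
```

```text
[((np.float64(107.1), np.float64(60.7)), 105, [91, 43, 24, 38])]
cup 0.72 [ 80.   0. 342.  94.] [0.5865323  0.12219537 0.109     ]
cup 0.69 [267.  66. 369. 165.] [0.51679474 0.06630831 0.109     ]
clamp 0.85 [ 79.   0. 343.  92.] [0.58706737 0.12201209 0.109     ]
tcp [0.4366 0.0941 0.2411] F [-0.1  0.4 -2.1] tool mm [83.9  1.1  6.9]
```

View pics/w2.png

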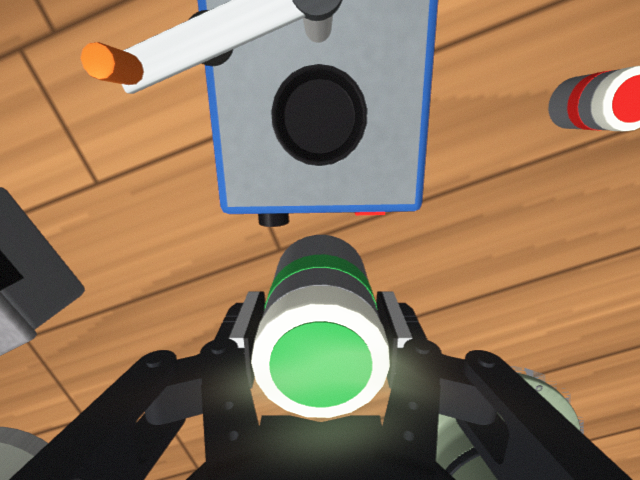

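The wrist view shows the cup rim centred at (319,115), which is about (0.5165,0.0655). The held pot is centred in the fingers at column 321, and the clamp is clear, with its knob at (107,61).

>>> {"name": "move_arm", "arguments": {
  "moves": [
    [0,-0.5,0,40,0,0,0],
    [0,-0.5,0,75,-1,0,0],
    [0,-0.5,0,85,-1,0,0],
    [0,-0.5,0,85,-1,0,0],
    [0,-0.5,0,85,-1,0,0]
  ]
}}

```text
time_s: 5.45
tcp_pos: [0.5161, 0.0653, 0.2416]
tcp_rot: [[0.938, -0.347, -0.001], [-0.347, -0.938, 0.001], [-0.001, -0.0, -1.0]]
contact_force: [-0.3, 0.6, -1.6]
grip_width: 0.0504
```

```bash
python3 - <<'E'
from h import *
W=viewer.get_image('wrist')
print([(c,ray(W,*c,.28).round(4)) for c,a,b in blobs(W,'green') if a>2000])
s=manip.sense();print(s['tcp_rot'].round(4))
to([.5165,.0655,.135])
T=viewer.get_image('top');cv2.imwrite('pics/t2.png',cv2.resize(T['pixels'][180:320,200:400,::-1],None,fx=4,fy=4))
E
```

```text
[((np.float64(311.8), np.float64(343.8)), array([0.5236, 0.0648, 0.28  ]))]
[[ 9.380e-01 -3.465e-01 -5.000e-04]
 [-3.465e-01 -9.380e-01  9.000e-04]
 [-8.000e-04 -7.000e-04 -1.000e+00]]
tcp [0.5159 0.0657 0.2417] F [-0.3 -0.  -1.1] tool mm [  0.7   0.  106.7]
```

```bash
python3 - <<'E'
from h import *
W=viewer.get_image('wrist')
print(blobs(W,'green'));print(ray(W,321,361,.28).round(4),W['extrinsics'][:3,3])
cv2.imwrite('pics/w3.png',W['pixels'][:,:,::-1]); to([.5165,.0655,.135])
E
```

```text
[((np.float64(319.4), np.float64(269.1)), 1267, [264, 255, 111, 53]), ((np.float64(311.8), np.float64(343.9)), 2798, [270, 322, 98, 54]), ((np.float64(323.9), np.float64(392.6)), 1485, [278, 379, 88, 28])]
[0.5151 0.0648 0.28  ] [0.59458873 0.03573044 0.38402128]
tcp [0.5161 0.0659 0.242 ] F [-0.9 -0.1 -1.6] tool mm [  0.6   0.3 107. ]
```

View pics/w3.png

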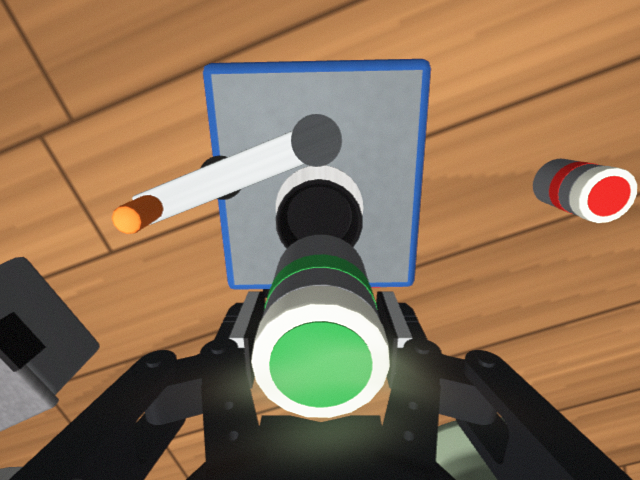

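The wrist view shows the tag at (320,364), so the pot's axis matches the TCP. The cup rim is at about (319,212), right below along the tool. I'm lowering the pot now.

>>> {"name": "move_arm", "arguments": {
  "moves": [
    [0,0,0,0,0,40,0],
    [0,0,0,0,0,80,0],
    [0,0,0,0,0,100,0],
    [0,0,0,0,0,107,0],
    [0,0,0,0,0,107,0]
  ]
}}

```text
time_s: 6.1
tcp_pos: [0.5158, 0.0662, 0.135]
tcp_rot: [[0.938, -0.346, -0.001], [-0.346, -0.938, 0.001], [-0.001, -0.001, -1.0]]
contact_force: [-0.5, -0.2, -1.1]
grip_width: 0.0507
```

>>> {"name": "move_arm", "arguments": {
  "moves": [
    [0,0,0,0,0,3,0],
    [0,0,0,0,0,6,0],
    [0,0,0,0,0,9,0],
    [0,0,0,0,0,12,0],
    [0,0,0,0,0,12,0]
  ]
}}

```text
time_s: 6.6
tcp_pos: [0.516, 0.0663, 0.123]
tcp_rot: [[0.938, -0.346, -0.0], [-0.346, -0.938, 0.001], [-0.0, -0.001, -1.0]]
contact_force: [2.0, 1.5, -2.6]
grip_width: 0.0509
```

>>> {"name": "move_arm", "arguments": {
  "moves": [
    [0,0,0,0,0,3,0],
    [0,0,0,0,0,6,0],
    [0,0,0,0,0,9,0],
    [0,0,0,0,0,12,0],
    [0,0,0,0,0,12,0]
  ]
}}

```text
time_s: 7.1
tcp_pos: [0.516, 0.0663, 0.1108]
tcp_rot: [[0.938, -0.346, -0.0], [-0.346, -0.938, 0.001], [-0.001, -0.001, -1.0]]
contact_force: [2.3, 0.2, -2.4]
grip_width: 0.0509
```

```bash
python3 - <<'E'
from h import *
W=viewer.get_image('wrist')['pixels'][:,:,::-1];S=viewer.get_image('scene')['pixels'][:,:,::-1]
cv2.imwrite('pics/c4.png',np.hstack([cv2.resize(W,(400,300)),cv2.resize(S[140:290,290:490],(400,300))]))
s=manip.sense();print(s['contact_force'],s['ft_torque'])
E
```

```text
[ 1.88595137 -0.07639843 -3.97018176] [ 0.05119026 -0.39719523 -0.00955927]
```

View pics/c4.png

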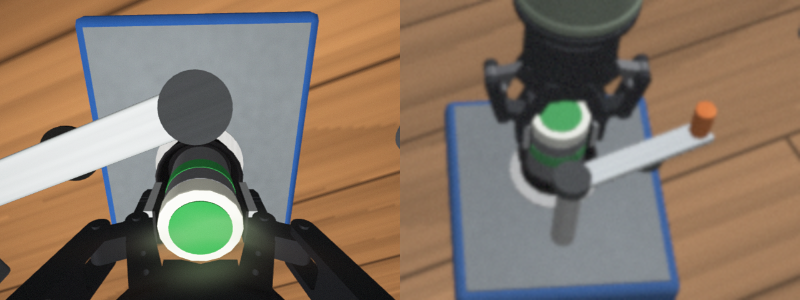

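The crops show the pot in the cup and still centred, with no slip. I'm pressing on to the stop and watching the force.

>>> {"name": "move_arm", "arguments": {
  "moves": [
    [0,0,0,0,0,2,0],
    [0,0,0,0,0,4,0],
    [0,0,0,0,0,5,0],
    [0,0,0,0,0,5,0]
  ]
}}

```text
time_s: 7.6
tcp_pos: [0.5161, 0.0663, 0.1065]
tcp_rot: [[0.938, -0.346, 0.0], [-0.346, -0.938, 0.001], [-0.0, -0.001, -1.0]]
contact_force: [-4.9, -0.2, 16.4]
grip_width: 0.0507
```

>>> {"name": "move_arm", "arguments": {
  "moves": [
    [0,0,0,0,0,2,0],
    [0,0,0,0,0,3,0],
    [0,0,0,0,0,4,0]
  ]
}}

```text
time_s: 7.9
tcp_pos: [0.5167, 0.0663, 0.1059]
tcp_rot: [[0.938, -0.346, 0.002], [-0.346, -0.938, 0.001], [0.002, -0.002, -1.0]]
contact_force: [-26.6, -4.0, 100.0]
grip_width: 0.0512
```

That's the hard stop: 100 N at the expected height. I'm unloading and then releasing.

>>> {"name": "move_arm", "arguments": {
  "moves": [
    [0,0,0,0,0,-0.5,0],
    [0,0,0,0,0,-0.5,0.3],
    [0,0,0,0,0,-0.5,1],
    [0,0,0,0,0,-0.5,1],
    [0,0,0,0,0,-0.5,1]
  ]
}}

```text
time_s: 8.4
tcp_pos: [0.5166, 0.0662, 0.1061]
tcp_rot: [[0.938, -0.346, 0.002], [-0.346, -0.938, 0.001], [0.001, -0.002, -1.0]]
contact_force: [-0.2, 0.7, -0.2]
grip_width: 0.0854
```

>>> {"name": "move_arm", "arguments": {
  "moves": [
    [0,0,0,0,0,0,1],
    [0,0,0,0,0,-20,1],
    [0,0,0,0,0,-60,1],
    [0,0,0,0,0,-110,1],
    [0,0,0,0,0,-150,1]
  ]
}}

```text
time_s: 8.9
tcp_pos: [0.5163, 0.066, 0.2584]
tcp_rot: [[0.938, -0.346, 0.003], [-0.346, -0.938, 0.001], [0.002, -0.002, -1.0]]
contact_force: [0.4, 0.6, -0.1]
grip_width: 0.0856
```

```bash
python3 - <<'E'
from h import *
W=viewer.get_image('wrist');cv2.imwrite('pics/w5.png',W['pixels'][:,:,::-1])
T=viewer.get_image('top')
print(blobs(W,'orange'),blobs(W,'green'))
for c,a,b in blobs(W,'green')+blobs(W,'orange'):print(c,ray(W,*c,.145).round(4),ray(W,*c,.180).round(4))
to([.5165,.0655,.24])
E
```

```text
[((np.float64(147.4), np.float64(209.4)), 65, [132, 200, 23, 25])] [((np.float64(320.8), np.float64(196.1)), 209, [292, 189, 58, 25]), ((np.float64(320.0), np.float64(232.3)), 1654, [297, 210, 47, 45])]
(np.float64(320.8), np.float64(196.1)) [0.5413 0.0555 0.145 ] [0.5485 0.0528 0.18  ]
(np.float64(320.0), np.float64(232.3)) [0.5144 0.0661 0.145 ] [0.5254 0.062  0.18  ]
(np.float64(147.4), np.float64(209.4)) [0.5774 0.1836 0.145 ] [0.5798 0.1634 0.18  ]
tcp [0.5183 0.0664 0.261 ] F [-0.3  0.1 -1.5] tool mm [-1.5  1.6 21. ]
```

View pics/w5.png

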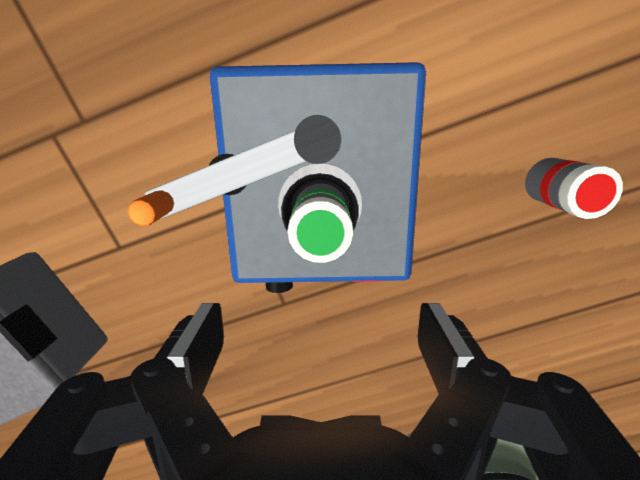

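The wrist view has the pot standing in the cup with its tag at (320,232), where a lid at 145 mm should appear. The clamp is still clear, with the knob top at (147,209). Next I go over the knob, turned so the jaws straddle it along the tangent.

```bash
python3 - <<'E'
from h import *
print(manip.sense()['joints'].round(2)); to([.581,.1605,.26])
E
```

```text
[-0.19  0.32 -0.06  1.84  0.02  0.97 -2.19]
tcp [0.5183 0.0664 0.261 ] F [-0.3  0.1 -1.5] tool mm [  26.2 -110.     1.8]
```

>>> {"name": "move_arm", "arguments": {
  "moves": [
    [0,0,-110,26,-110,0,0.4],
    [0,0,-110,26,-110,0,0.4],
    [0,0,-110,26,-110,0,0.4],
    [0,0,-110,26,-110,0,0.4],
    [0,0,-110,26,-110,0,0.4]
  ]
}}

```text
time_s: 9.5
tcp_pos: [0.5807, 0.1612, 0.2609]
tcp_rot: [[0.92, 0.393, 0.004], [0.393, -0.92, -0.0], [0.003, 0.002, -1.0]]
contact_force: [0.2, -0.4, 0.2]
grip_width: 0.0341
```

```bash
cat >> h.py <<'E'
def togo(p,yawdeg):  # yaw of tool y axis
    s=manip.sense();R=s['tcp_rot'];a=np.radians(yawdeg);y=np.array([np.cos(a),np.sin(a),0]);z=np.array([0,0,-1.]);D=np.c_[np.cross(y,z),y,z]
    print('rot',np.degrees(cv2.Rodrigues(R.T@D)[0].ravel()).round(1));to(p)
E
python3 - <<'E'
from h import *
togo([.581,.1605,.26],0); print(manip.sense()['joints'].round(2))
E
```

```text
rot [  0.2  -0.1 -66.9]
tcp [0.5807 0.1612 0.2609] F [ 0.2 -0.4  0.2] tool mm [0.  0.7 0.9]
[-0.2   0.46 -0.24  1.62  0.12  1.07 -1.64]
```

>>> {"name": "move_arm", "arguments": {
  "moves": [
    [0,0,-67,0,0,0,0.4],
    [0,0,-67,0,0,0,0.4],
    [0,0,-67,0,0,0,0.4],
    [0,0,-67,0,0,0,0.4],
    [0,0,-67,0,0,0,0.4]
  ]
}}

```text
time_s: 10.0
tcp_pos: [0.5805, 0.1611, 0.2604]
tcp_rot: [[0.406, 0.914, 0.004], [0.914, -0.406, -0.0], [0.001, 0.003, -1.0]]
contact_force: [0.2, 0.2, 0.3]
grip_width: 0.0344
```

>>> {"name": "move_arm", "arguments": {
  "moves": [
    [0,0,-24,0,0,0,0.4],
    [0,0,-24,0,0,0,0.4],
    [0,0,-24,0,0,0,0.4],
    [0,0,-24,0,0,20,0.4],
    [0,0,-24,0,0,30,0.4]
  ]
}}

```text
time_s: 10.5
tcp_pos: [0.5802, 0.1607, 0.2288]
tcp_rot: [[-0.001, 1.0, 0.002], [1.0, 0.001, -0.001], [-0.001, 0.002, -1.0]]
contact_force: [0.7, -0.2, -0.7]
grip_width: 0.0342
```

```bash
python3 - <<'E'
from h import *
W=viewer.get_image('wrist');cv2.imwrite('pics/w6.png',W['pixels'][:,:,::-1])
print(blobs(W,'orange'))
for c,a,b in blobs(W,'orange'):print(ray(W,*c,.174).round(4),ray(W,*c,.19).round(4))
togo([.581,.1605,.165],0)
E
```

```text
[((np.float64(319.5), np.float64(244.7)), 416, [306, 234, 29, 29])]
[0.5796 0.1692 0.174 ] [0.5796 0.1753 0.19  ]
rot [0.  0.1 0. ]
tcp [0.5797 0.1605 0.2275] F [-0.6 -0.2 -1.8] tool mm [ 0.   1.3 62.5]
```

View pics/w6.png

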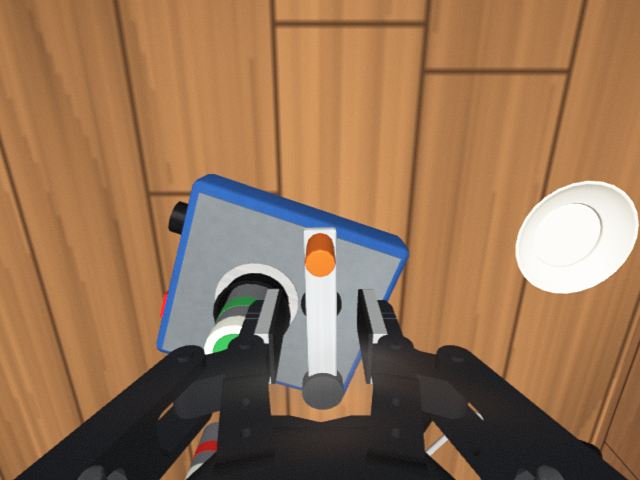

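The wrist view has the knob top at about (320,261), centred between the jaws in column. I'll get its position along the arm from that pixel.

```bash
python3 - <<'E'
from h import *
W=viewer.get_image('wrist')
print(ray(W,320,261,.19).round(4),ray(W,320,240,.158).round(4),ray(W,322,390,.17).round(4))
E
```

```text
[0.5793 0.1657 0.19  ] [0.5794 0.1666 0.158 ] [0.5808 0.0549 0.17  ]
```

>>> {"name": "move_arm", "arguments": {
  "moves": [
    [0,0,0,4,0,20,0.4],
    [0,0,0,4,0,45,0.4],
    [0,0,0,4,0,60,0.35],
    [0,0,0,4,0,62,0.3],
    [0,0,0,4,0,62,0.3]
  ]
}}

```text
time_s: 11.1
tcp_pos: [0.5802, 0.1648, 0.1672]
tcp_rot: [[-0.0, 1.0, 0.001], [1.0, 0.0, -0.001], [-0.001, 0.001, -1.0]]
contact_force: [0.7, -0.2, 1.0]
grip_width: 0.0255
```

```bash
python3 - <<'E'
from h import *
s=manip.sense();R=s['tcp_rot'];p=s['tcp_pos'];print(p,s['contact_force'],s['grip_width'])
H=np.array([.5812,.044,0]);H[2]=p[2]
for a in range(6,79,6):
    t=np.radians(90.8+a);q=H+.1205*np.array([np.cos(t),np.sin(t),0])
    print(a,((q-p)@R*1000).round())
E
```

```text
[0.58019491 0.16481243 0.16720536] [ 0.68816535 -0.20035206  1.03429745] 0.02548003529937825
6 [ -1. -13.  -0.]
12 [ -3. -26.  -0.]
18 [ -7. -38.  -0.]
24 [-11. -50.  -0.]
30 [-17. -61.  -0.]
36 [-24. -71.  -0.]
42 [-32. -81.  -0.]
48 [-41. -90.  -0.]
54 [-51. -97.  -0.]
60 [ -62. -104.   -0.]
66 [ -73. -110.   -0.]
72 [ -85. -114.   -0.]
78 [ -97. -117.   -0.]
```

>>> {"name": "move_arm", "arguments": {
  "moves": [
    [0,0,-6,-1,-13,0,0.3],
    [0,0,-12,-3,-26,0,0.3],
    [0,0,-18,-7,-38,0,0.3],
    [0,0,-24,-11,-50,0,0.3],
    [0,0,-30,-17,-61,0,0.3]
  ]
}}

```text
time_s: 11.6
tcp_pos: [0.5195, 0.1481, 0.1686]
tcp_rot: [[-0.504, 0.864, 0.003], [0.864, 0.504, -0.0], [-0.002, 0.003, -1.0]]
contact_force: [1.1, 0.4, -0.9]
grip_width: 0.0257
```

```bash
python3 - <<'E'
from h import *
s=manip.sense();R=s['tcp_rot'];p=s['tcp_pos'];print(p,s['contact_force'],s['grip_width'],R[:,1])
H=np.array([.5812,.044,0]);H[2]=p[2]
for a in range(36,79,4):
    t=np.radians(90.8+a);q=H+.1205*np.array([np.cos(t),np.sin(t),0])
    print(a,((q-p)@R*1000).round())
E
```

```text
[0.51951748 0.14814131 0.16862262] [ 1.10053642  0.39353401 -0.85468972] 0.025734327966357252 [0.86369503 0.50400791 0.00263016]
36 [ -1. -13.  -0.]
40 [ -3. -21.  -0.]
44 [ -4. -29.  -0.]
48 [ -7. -38.  -0.]
52 [-10. -45.  -0.]
56 [-13. -53.  -0.]
60 [-17. -60.  -0.]
64 [-22. -68.  -0.]
68 [-27. -74.  -0.]
72 [-32. -81.  -0.]
76 [-38. -87.  -0.]
```

>>> {"name": "move_arm", "arguments": {
  "moves": [
    [0,0,-6,-1,-13,1,0.3],
    [0,0,-14,-4,-29,1,0.3],
    [0,0,-22,-10,-45,1,0.3],
    [0,0,-30,-17,-60,1,0.3],
    [0,0,-34,-22,-68,1,0.3]
  ]
}}

```text
time_s: 12.1
tcp_pos: [0.472, 0.0942, 0.1688]
tcp_rot: [[-0.903, 0.43, 0.005], [0.43, 0.903, -0.001], [-0.005, 0.002, -1.0]]
contact_force: [-0.1, 1.9, 0.0]
grip_width: 0.0256
```

```bash
python3 - <<'E'
from h import *
W=viewer.get_image('wrist');cv2.imwrite('pics/w7.png',W['pixels'][:,:,::-1])
s=manip.sense();print(s['tcp_pos'],s['contact_force'],s['grip_width'])
E
```

```text
[0.471714   0.09300204 0.16855312] [ 0.53404817 -2.15780963  0.82671042] 0.025643798194204398
```

View pics/w7.png

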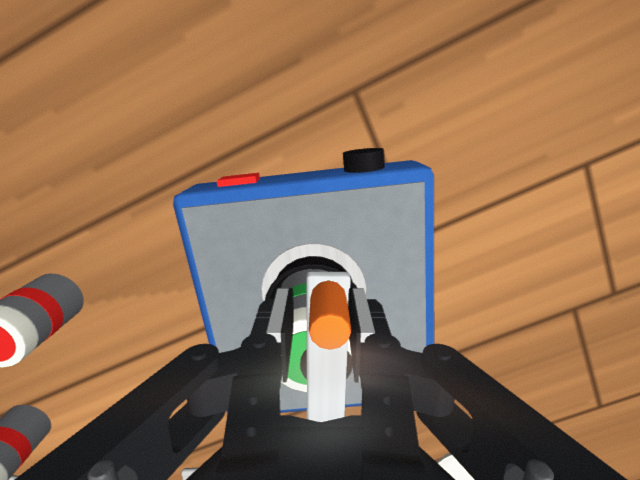

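The arm is passing over the lid. The knob, at (330,315), rides on the trailing finger. I'm finishing gently to the stop.

>>> {"name": "move_arm", "arguments": {
  "moves": [
    [0,0,-1,0,-2,1,0.3],
    [0,0,-2,0,-4,1,0.3],
    [0,0,-3,-0.5,-6,1,0.3],
    [0,0,-4,-0.5,-8,1,0.3],
    [0,0,-4,-0.5,-8,1,0.3]
  ]
}}

```text
time_s: 12.65
tcp_pos: [0.4687, 0.0855, 0.1675]
tcp_rot: [[-0.931, 0.364, 0.005], [0.364, 0.931, -0.002], [-0.005, 0.0, -1.0]]
contact_force: [0.4, 0.7, -0.2]
grip_width: 0.0256
```

>>> {"name": "move_arm", "arguments": {
  "moves": [
    [0,0,0,0,-1.5,1,0.3],
    [0,0,0,0,-3,1,0.3],
    [0,0,0,0,-4,1,0.3]
  ]
}}

```text
time_s: 12.95
tcp_pos: [0.4671, 0.0817, 0.1664]
tcp_rot: [[-0.931, 0.364, 0.004], [0.364, 0.931, -0.002], [-0.005, -0.0, -1.0]]
contact_force: [-0.6, 0.8, -1.1]
grip_width: 0.0257
```

>>> {"name": "move_arm", "arguments": {
  "moves": [
    [0,0,0,0,-1,0,0.3],
    [0,0,0,0,-2,0,0.3],
    [0,0,0,0,-2.5,0,0.3]
  ]
}}

```text
time_s: 13.25
tcp_pos: [0.4665, 0.0804, 0.1665]
tcp_rot: [[-0.932, 0.363, 0.005], [0.363, 0.932, 0.0], [-0.005, 0.002, -1.0]]
contact_force: [3.3, 10.3, -4.8]
grip_width: 0.0258
```

>>> {"name": "move_arm", "arguments": {
  "moves": [
    [0,0,0,0,-1,0,0.3],
    [0,0,0,0,-1.5,0,0.3]
  ]
}}

```text
time_s: 13.45
tcp_pos: [0.4665, 0.0803, 0.1666]
tcp_rot: [[-0.932, 0.363, 0.007], [0.363, 0.932, 0.002], [-0.005, 0.005, -1.0]]
contact_force: [5.9, 12.0, -8.6]
grip_width: 0.0256
```

At the stop: the force rises without any motion, and the knob is where the closed position predicts. I'm backing off and lifting clear.

>>> {"name": "move_arm", "arguments": {
  "moves": [
    [0,0,0,0,3,0,0.35],
    [0,0,0,0,3.5,-10,0.35],
    [0,0,0,0,3.5,-40,0.4],
    [0,0,0,0,3.5,-90,0.4],
    [0,0,0,0,3.5,-130,0.4]
  ]
}}

```text
time_s: 13.95
tcp_pos: [0.4665, 0.0837, 0.2995]
tcp_rot: [[-0.932, 0.362, 0.007], [0.362, 0.932, 0.003], [-0.005, 0.005, -1.0]]
contact_force: [0.3, -0.4, 0.2]
grip_width: 0.034
```

>>> {"name": "move_arm", "arguments": {
  "moves": [
    [0,0,0,10,40,-10,0.4],
    [0,0,0,10,90,-20,0.4],
    [0,0,0,10,140,-30,0.4],
    [0,0,0,10,190,-30,0.4],
    [0,0,0,10,200,-30,0.4]
  ]
}}

```text
time_s: 14.45
tcp_pos: [0.529, 0.2785, 0.3309]
tcp_rot: [[-0.934, 0.358, 0.006], [0.358, 0.934, 0.005], [-0.004, 0.007, -1.0]]
contact_force: [-1.4, -1.0, -0.3]
grip_width: 0.0342
```

```bash
python3 - <<'E'
from h import *
T=viewer.get_image('top');S=viewer.get_image('scene')
t=cv2.resize(T['pixels'][180:330,200:500,::-1],(800,400))[:, :];q=cv2.resize(S['pixels'][150:300,300:460,::-1],(213,200))
cv2.imwrite('pics/f.png',np.vstack([cv2.resize(t,(600,300)),cv2.resize(S['pixels'][140:290,190:490,::-1],(600,300))]))
for k in('orange','red'):
  for c,a,b in blobs(T,k):print(k,c,ray(T,*c,.185 if k=='orange' else .075).round(4))
s=manip.sense();print(s['time_s'],s['tcp_pos'],s['contact_force'])
E
```

```text
red (np.float64(461.7), np.float64(250.4)) [ 0.5574 -0.3285  0.075 ]
red (np.float64(395.9), np.float64(300.5)) [ 0.4395 -0.1874  0.075 ]
14.55 [0.52878055 0.27556723 0.33048196] [-0.19397541 -1.07567747 -0.41175023]
```

View pics/f.png

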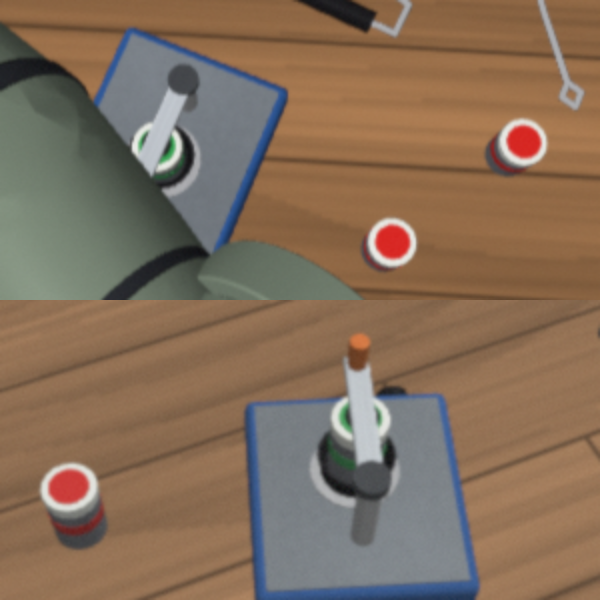

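The final picture shows the clamp arm across the middle of the green lid and parallel to the shaker's sides. The red pots are unmoved and the robot is clear.

```bash
python3 -c "
from plant import ticket; print(ticket.job_done())"
```

```text
the job is handed in; nothing more can be done
None
```

The green-tagged pot is upright in the shaker's cup with the cup pushed fully home, and the clamp arm is swung over the lid to its stop. I handed the job in at about 14.6 s, with the robot clear of everything.

**Checks that agreed:**
- **Cup home:** it stopped hard at the expected height, with the pot's underside at about 70 mm, and the lid showed where a 145 mm lid should.
- **Clamp closed:** it met its stop at about 13 N without moving further. The last picture shows the arm across the middle of the green lid.
- **Rejects:** in the top view both red lids are within 0.5 mm of where they started.

**Checks that disagreed or fell short:**
- **Force spike:** the wrist force reached 100 N when the cup hit its stop, higher than I intended and close to the 120 N limit. I unloaded it at once.
- **Cup friction:** the readings taken between push steps did not show the expected 8 N, so "fully home" rests on the height and the hard stop.
- **Knob position:** the robot hid the knob from the top camera at the end, so I did not measure the clamp's closed angle there.

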